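# Close the hinged marking stencil over a test tile

## Task

A glaze test tile lies loose on the bed of the hinged marking jig. With the fingertips slide it, without pinching or lifting it, until it sits snug in the corner against both metal stops; then turn the stencil leaf over its spine, pushing it gently and not gripping it, and lay it flat over the tile without slamming it, ready for marking. Leave the marker, the spare tile, the label roll and the glaze jar where they stand.

Things in the scene. Friction and masses are not known exactly. Their poses are not given: they have to be found in the camera images.
- jig: The marking jig, fixed: plywood board on feet, x -70..+70, y -88..+78 mm; its top, the bed, is 24 mm above the bench. Origin on the bench under the middle of the spine; x along the spine (about ahead of the robot), y across it, z up. The tile bed is at -y; at +y a 34 mm high rest carries the open leaf. A tile that is home has its centre at x 0, y -38, z 28 mm here, long side along x.
- corner (a point): Inner corner of the two aluminium stops (6 mm high, fixed), on the bed. Axes as the jig's. The long stop runs beside the spine from here to +x, its face looks to -y; the end stop, at the robot's end, runs from here to -y, its face looks to +x. The bed is open at +x and -y: from there a tile is pushed home.
- tile_mid (a point): Centre of the loose test tile on the jig's bed, 4 mm above its underside: a pale tile, half of its top glazed, 72 mm (its x) by 48 mm (its y), 8 mm thick, about 35 g. It starts 10 to 30 mm from home towards the jig's +x and -y, turned up to 0.15 rad, and slides easily.
- spine (a point): Middle of the hinge pin, 35.5 mm above the bench, axes as the jig's. The pin runs along x. The hinge is stiff: the leaf stays where it is left, at any angle, and takes 0.05 to 0.16 N m to turn.
- leaf (a joint): Angle of the stencil leaf, rad: 0 open, flat on the rest at the jig's +y; pi/2 upright; 3.14 flat over the tile bed, its stop, 1 mm above the tile. Starts at 0.05 to 0.4. A 3 mm plate, 104 mm along the spine, 82 mm wide, then the lip. Its inner face (up while open) bears a 6.5 mm high rim that drops round the tile's two free sides with 3.5 mm to spare: over a tile not home it cannot lie flat.
- plate (a point): A solid spot of the leaf, mid-thickness, 70 mm out from the pin at the middle of its length; from 51 mm out to the lip the plate is solid, three slots lie nearer the pin. A good place to press the leaf flat.
- lip (a point): Middle of the rolled edge (5 mm thick, 60 mm long, along the jig's x) of the leaf's lip, where a fingertip gets under. With the leaf at 0 it lies 107 mm out from the pin at +y and 14 mm above it, 50 mm above the bench, and overhangs the board by 29 mm with nothing below. The lip is bent up while open, so it points down over the board's far edge when shut.
- marker: Felt marker with black cap, lying, 17 x 131 x 18 mm, origin under its middle, long side along its y, to the right of the blue bag sealer. Leave it.
- spare_tile: Spare test tile, 72 x 48 x 9 mm, lying on the bare bench to the right of the blue bag sealer; origin under its centre. Leave it.
- roll: Roll of white labels, 60 mm across, 26 mm high, lying flat beyond the jig; origin under its centre. Leave it.
- glaze_pot: Closed glaze jar with screw lid, 54 mm across, 70 mm high, standing beyond the jig; origin under its centre. Leave it.

How it is judged:
By the outcome, as a careful person would: the job done as asked, in the order asked, and still so for the second after the job is handed in, with the robot touching nothing.
It also fails if it takes over 70 s, if anything falls off the work surface, if the arm or the gripper's body presses on something with over 40 N, if the wrist force passes 120 N, or if a joint passes its speed limit or range.

## Robot

A 7-joint arm with a two-finger parallel gripper is mounted at the origin on the work surface; the furniture and walls round the work are solid. World frame = base frame: x ahead of the robot, y to its left, z up, the work surface at z = 0. Lengths are in mm, angles in rad, forces in N, time in s.
With the tool pointing down it reaches from about 400 to 850 mm from the base axis. Payload 4.5 kg.
Tool frame: the origin (TCP) lies at the very end of the fingers, on their centre line; the grasp point (between the pads) lies 19 mm behind it; z points along the fingers, y is the line along which they close (so a half turn about z gives the same grasp; the last joint's range is limited). The gripper opens to 85 mm and grips with 20 to 120 N. Pads are 22 mm wide; open, the fingers measure 114 mm over their backs; the gripper's body (76 mm by 85 mm) begins 54 mm behind the grasp point. The pads swing forward as they close: fully open they stand 13 mm farther back than shut.
Start: joints at [1.281, 0.689, -0.195, 1.565, 0.157, 0.902, -0.215], TCP at [198.887, -592.535, 231.317] pointing down, gripper open.
Joint ranges: [-3.01, 3.01], [-0.46, 2.08], [-1.47, 1.51], [0.13, 2.56], [-1, 4.14], [0.04, 2.09], [-2.66, 2.66]. Speed limits (rad/s): [2.57, 2.57, 3.14, 3.14, 3.14, 3.14, 3.14].

## Interface

Orientations are given as a unit quaternion [x, y, z, w].
In Python, from plant import bot gives the robot as it stands.
- The arm moves only by the shell command python3 -m jog 'ROWS' [FORCE]. ROWS is JSON, a list that holds one entry, the list of rows, each a list of 7 numbers: the shift along the world's x, y, z in m, then the turn, a rotation vector about the world's x, y, z in degrees, then the opening, from -1 (shut) to 1 (fully open). In form: [[[x, y, z, ax, ay, az, hand], ...]]. A call has 1 to 20 rows; each row is the pose to reach, as a shift and turn from the pose commanded when the call began; what a row does not reach only later rows make up. A row lasts 1/10 s, in which the tool goes at most 50 mm and 8.59 degrees, less where a joint would pass 70% of its speed; a pose out of reach is approached as far as the arm can. A call with a gripper value outside its range is refused whole. The fingers move at their own pace and stop on an object; FORCE is the grip in N (left out, the last holds). Time passes only in rows, so rows that repeat a pose let the fingers close. It gives the time, the measured TCP pose, the force, the opening and the grip force at its end, in the units of the state.
- bot.state(): the state, without advancing time (a new reading comes with each control period).
- bot.grab_frame(name): name is "scene" or "top" or "wrist"; returns a dict with "color" (400x640x3 uint8, blue, green, red), "camera_matrix" (3x3 intrinsics, pixels), "dist_coeffs" ([k1, k2, p1, p2, k3] as OpenCV has them; the pictures are not rectified), "xyz" and "rotation" of the camera in the world. Camera axes: x right, y down, z forward; pixel columns grow to the right and rows downward; lengths in mm; the calibration is good to about 2 mm. A picture is of the moment at which its call begins. There is no depth.
- bot.finish_job(): hands the job in; it is judged then, once.
The state is a dict: "time": time; "joint_pos": joint angles; "joint_velocities": joint speeds; "effort": joint torques, N m; "tool_pos": TCP position; "ee_rot": TCP orientation; "force": force on the tool from outside, world axes, zero at the start; "wrist_torque": the same for the moment, N m; "gripper_width": opening from 0.0 (shut) to 1.0 (fully open); "grasp_force": force on a finger pad.
Only numpy, scipy, OpenCV 4.12 (cv2) and the standard library are available. Lean on these libraries where they do the work, as an engineer would, in place of code of your own. Each camera call takes 0.05 s, during which the arm holds its last target. There are 200 camera calls.

## Working session

There is one attempt and no reset: what is moved stays moved. The work goes in short steps, Python scripts to look and compute and a shell command to move; the robot and the scene stay as the last step left them, time stands still between calls to the robot, and variables do not carry over. Pictures are saved under pics/ and viewed, at most 10 in all, crops included, and the job is handed in when it is done.

```bash
mkdir -p pics; ls
cat > h.py <<'E'
import numpy as np, cv2, pickle
from plant import bot
def grab(n,f=None):
    d=bot.grab_frame(n)
    if f: cv2.imwrite('pics/'+f+'.png',d['color']); pickle.dump(d,open('pics/'+f+'.pkl','wb'))
    return d
def load(f): return pickle.load(open('pics/'+f+'.pkl','rb'))
def ray(d,uv):
    p=cv2.undistortPoints(np.array(uv,float).reshape(-1,1,2),np.array(d['camera_matrix']),np.array(d['dist_coeffs']))[:,0]
    v=np.c_[p,np.ones(len(p))]@np.array(d['rotation']).reshape(3,3).T
    return np.array(d['xyz'],float),v/np.linalg.norm(v,axis=1)[:,None]
def onz(d,uv,z):
    o,v=ray(d,uv); return o+v*((z-o[2])/v[:,2])[:,None]
def tri(ds,uvs):
    A=np.zeros((3,3));b=np.zeros(3)
    L=[]
    for d,u in zip(ds,uvs):
        o,v=ray(d,[u]);P=np.eye(3)-np.outer(v[0],v[0]);A+=P;b+=P@o;L.append((o,P))
    x=np.linalg.solve(A,b); return x,[np.linalg.norm(P@(x-o)) for o,P in L]
def proj(d,X):
    R=np.array(d['rotation']).reshape(3,3);t=-R.T@np.array(d['xyz'],float)
    return cv2.projectPoints(np.array(X,float).reshape(-1,3),cv2.Rodrigues(R.T)[0],t,np.array(d['camera_matrix']),np.array(d['dist_coeffs']))[0][:,0]
E
python3 - <<'E'
from h import *
for n in('scene','top'):
    d=grab(n,n+'0');print(n,d['xyz'],np.round(d['rotation'],3),d['camera_matrix'][0][0])
print(bot.state())
E
```

```text
pics
scene [ 13.26681113 571.14894884 659.22014872] [-0.3    0.849 -0.409  0.146] 366.7908241842253
top [ 403.13667849  -18.10037371 1006.72646073] [ 0.715 -0.697  0.042 -0.035] 412.1198369028107
{'time': 0.1, 'joint_pos': array([ 1.2807871 ,  0.68990503, -0.19453551,  1.56623584,  0.15729642,
        0.90248793, -0.21509724]), 'joint_velocities': array([ 0.00130602, -0.00171656,  0.00033237, -0.00170698,  0.00102675,
       -0.00024113,  0.0009845 ]), 'effort': array([-3.33466422e-03, -5.40612960e+01, -1.27125364e+00, -1.58987367e+01,
        9.44710249e-03,  4.42662320e-03,  2.16405326e-06]), 'tool_pos': array([ 198.64648417, -591.98290922,  230.56267766]), 'ee_rot': array([ 9.86914607e-01,  1.61241691e-01, -1.84293439e-04, -8.01523353e-04]), 'force': array([ 0.09894267,  1.35396893, -0.13114097]), 'wrist_torque': array([ 0.00050024, -0.06391009,  0.02118143]), 'grasp_force': 0.0, 'gripper_width': 0.9989285260419611}
```

```bash
sed -i "s/np.array(d\['rotation'\]).reshape(3,3)/Rot.from_quat(d['rotation']).as_matrix()/; 1a from scipy.spatial.transform import Rotation as Rot" h.py; cat h.py | grep -c from_quat
```

```text
2
```

View pics/top0.png

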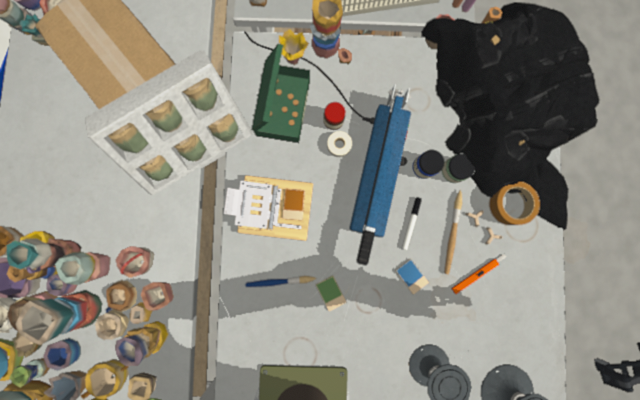

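View pics/scene0.png

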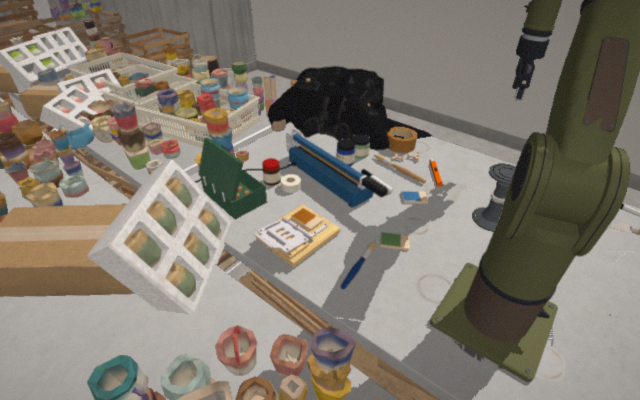

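Run:
```python
from h import *
d=load('top0');s=load('scene0')
a=d['color'][165:250,215:325];b=s['color'][195:275,245:350]
a=cv2.resize(a,None,fx=5,fy=5,interpolation=cv2.INTER_CUBIC);b=cv2.resize(b,None,fx=5,fy=5,interpolation=cv2.INTER_CUBIC)
cv2.imwrite('pics/a.png',a)
print(onz(d,[[239,177],[312,178],[308,241],[236,237],[293,203]],24))
st=bot.state();print(Rot.from_quat(st['ee_rot']).as_matrix().round(3))
w=grab('wrist');R=Rot.from_quat(st['ee_rot']).as_matrix()
print('cam in tool',R.T@(w['xyz']-st['tool_pos']),(R.T@Rot.from_quat(w['rotation']).as_matrix()).round(2))
print(w['camera_matrix'][0][0])
```

```text
[[545.06033033 165.76474942  24.        ]
 [547.37338746 -10.0978865   24.        ]
 [396.38034344  -4.74521195  24.        ]
 [401.200789   166.29317425  24.        ]
 [485.76682932  33.66584064  24.        ]]
[[ 0.948  0.318 -0.001]
 [ 0.318 -0.948  0.002]
 [-0.    -0.002 -1.   ]]
cam in tool [ 6.97567856e+01  3.93187532e-02 -1.43188766e+02] [[ 0.   -0.96 -0.28]
 [ 1.    0.    0.  ]
 [-0.   -0.28  0.96]]
314.660304356863
```

View pics/a.png

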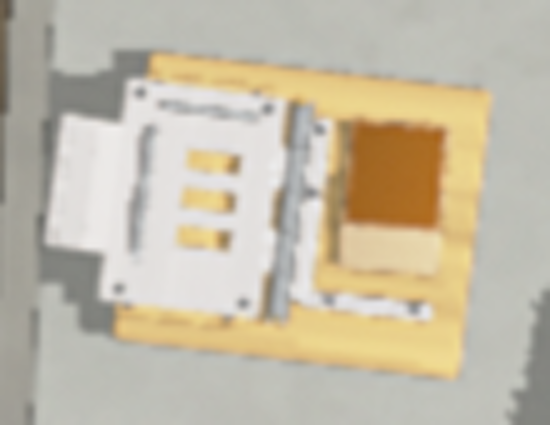

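The top view shows the jig centre at about (275,207), with the open leaf on its left and the tile with its brown glaze at (293,203). The x axis is yawed about -6°. The arm moves over it next for wrist views.

```bash
python3 -m jog '[[[0.01,0.05,0.02,0,0,-3,-1],[0.02,0.1,0.04,0,0,-6,-1],[0.04,0.14,0.05,0,0,-9,-1],[0.06,0.18,0.05,0,0,-12,-1],[0.08,0.22,0.05,0,0,-15,-1],[0.1,0.26,0.05,0,0,-18,-1],[0.12,0.31,0.05,0,0,-21,-1],[0.14,0.36,0.05,0,0,-24,-1],[0.16,0.41,0.05,0,0,-24,-1],[0.18,0.46,0.05,0,0,-24,-1],[0.2,0.51,0.04,0,0,-24,-1],[0.21,0.55,0.03,0,0,-24,-1],[0.22,0.59,0.02,0,0,-24,-1],[0.22,0.59,0.02,0,0,-24,-1],[0.22,0.59,0.02,0,0,-24,-1],[0.22,0.59,0.02,0,0,-24,-1],[0.22,0.59,0.02,0,0,-24,-1]]]'
python3 -c "
from h import *
grab('wrist','w1')"
python3 -m jog '[[[0,0.04,0,0,0,0,-1],[0,0.08,0,0,0,0,-1],[0,0.12,0,0,0,0,-1],[0,0.14,0,0,0,0,-1],[0,0.14,0,0,0,0,-1],[0,0.14,0,0,0,0,-1]]]'
python3 -c "
from h import *
grab('wrist','w2')"
```

```text
time: 1.85
tool_pos: [418.5, -4.5, 251.5]
ee_rot: [0.999, -0.049, -0.0, 0.0]
force: [-0.0, 0.5, -0.1]
gripper_width: 0.0
grasp_force: 0.0
time: 2.5
tool_pos: [418.9, 136.0, 251.4]
ee_rot: [0.999, -0.048, -0.0, 0.001]
force: [0.3, -0.6, -1.1]
gripper_width: -0.001
grasp_force: 0.0
```

View pics/w1.png

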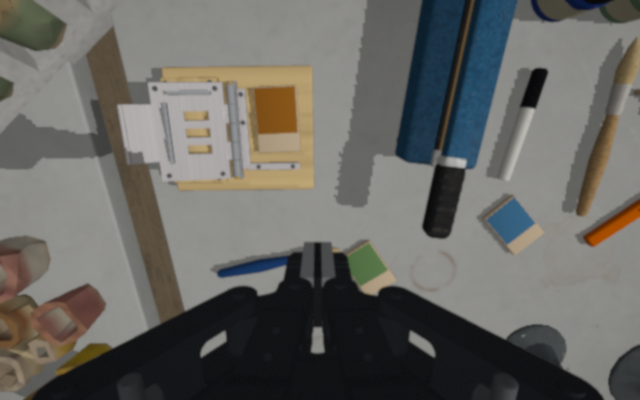

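View pics/w2.png

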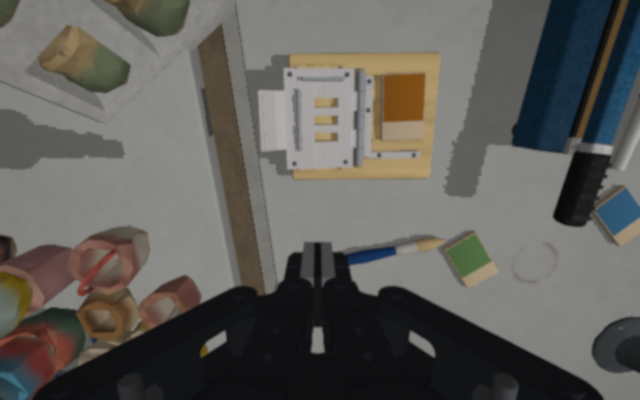

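```bash
cat > m.py <<'E'
from h import *
def rect(mask,near):
    n,l,s,c=cv2.connectedComponentsWithStats(mask.astype(np.uint8))
    i=l[near[1],near[0]]; 
    ct=max(cv2.findContours((l==i).astype(np.uint8),0,1)[0],key=cv2.contourArea)
    # outline midpoints of boundary pixels lie half a pixel inside
    r=cv2.minAreaRect(ct); r=(r[0],(r[1][0]+1,r[1][1]+1),r[2])
    return order(cv2.boxPoints(r)),s[i]
def order(b): # TL TR BR BL in image
    b=b[np.argsort(b[:,1])];t=b[:2][np.argsort(b[:2,0])];q=b[2:][np.argsort(b[2:,0])]
    return np.array([t[0],t[1],q[1],q[0]])
def glaze(d,near):
    h=cv2.cvtColor(d['color'],cv2.COLOR_BGR2HSV).astype(int)
    return rect((h[...,1]>170)&(h[...,0]<20)&(h[...,2]>80),near)
E
python3 - <<'E'
from m import *
D=[load('w1'),load('w2')];Q=[]
for d,n in zip(D,[(276,110),(403,95)]):
    q,s=glaze(d,n);print(q.round(1).tolist(),s); Q.append(q)
for k in range(4):
    x,e=tri(D,[Q[0][k],Q[1][k]]);print(x.round(1),np.round(e,1))
for d,q in zip(D,Q):
    p=onz(d,q,32);print(p[:,:2].round(1).tolist(),np.linalg.norm(p-np.roll(p,-1,0),axis=1).round(1))
# crops x6
a=D[0]['color'][60:195,115:320];b=D[1]['color'][45:185,250:445]
f=lambda a:cv2.resize(a,None,fx=3.9,fy=3.9,interpolation=cv2.INTER_CUBIC)[:,:780]
cv2.imwrite('pics/c2.png',f(b))
h=cv2.cvtColor(D[1]['color'],cv2.COLOR_BGR2HSV)
print(h[63,295:445:15].tolist(), h[130,400].tolist(),h[120,270].tolist(),h[210,350].tolist())
E
```

```text
[[254.10000610351562, 88.5999984741211], [293.70001220703125, 86.19999694824219], [296.29998779296875, 131.3000030517578], [256.70001220703125, 133.60000610351562]] [ 255   87   41   46 1678]
[[383.5, 73.5], [423.5, 73.5], [423.5, 120.5], [383.5, 120.5]] [ 384   74   40   47 1737]
[518.5  53.9  32. ] [1. 1.]
[515.6  10.8  31.1] [0.1 0.1]
[467.4  13.   37.6] [0.8 0.8]
[470.4  57.   38.3] [0.4 0.4]
[[517.5, 53.9], [515.6, 10.7], [467.8, 13.4], [469.7, 58.3]] [43.2 47.9 44.9 48. ]
[[519.5, 53.9], [515.4, 11.1], [466.2, 11.2], [470.5, 55.8]] [43.  49.2 44.7 49. ]
[[20, 104, 160], [20, 103, 156], [20, 103, 163], [20, 103, 164], [20, 101, 169], [20, 102, 170], [20, 101, 169], [20, 102, 170], [20, 101, 170], [20, 101, 170]] [18, 66, 163] [0, 6, 165] [30, 8, 135]
```

View pics/c2.png

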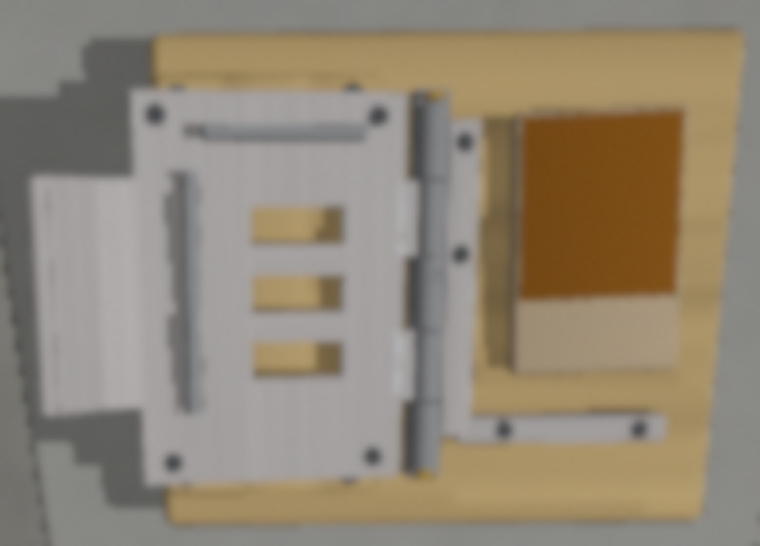

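Run:
```python
from m import *
D=[load('w1'),load('w2')];c=lambda p:np.array(p,float)/3.9+[250-.37,45-.37]
d=D[1]
def pr(n,p,z): print(n,onz(d,c(p),z)[:,:2].round(1).tolist())
pr('tile',[[521,115],[683,109],[678,370],[515,370]],32)
pr('board R',[[743,33],[700,519]],24);pr('board bot',[[170,521],[700,519]],24);pr('board top',[[155,36],[743,33]],24)
pr('longstop face',[[483,120],[473,405]],30);pr('endstop face',[[475,415],[665,414]],30)
pr('pin',[[433,95],[423,470]],35.5+3)
def blobs(d,box):
    x0,y0,x1,y1=box;g=cv2.cvtColor(d['color'],cv2.COLOR_BGR2GRAY)[y0:y1,x0:x1].astype(np.uint8)
    bh=cv2.morphologyEx(g,cv2.MORPH_BLACKHAT,np.ones((7,7)))
    n,l,s,ce=cv2.connectedComponentsWithStats((bh>45).astype(np.uint8))
    out=[]
    for i in range(1,n):
        if 2<s[i,4]<30:
            m=(l==i)*bh; ys,xs=np.nonzero(m); w=m[ys,xs].astype(float); out.append([round((xs*w).sum()/w.sum()+x0,2),round((ys*w).sum()/w.sum()+y0,2),int(s[i,4])])
    return out
print(blobs(D[0],(145,78,310,190)));print(blobs(D[1],(275,60,430,180)))
# lip left edge via bright gradient rows
for d,x0,x1,rows in((D[0],105,160,range(112,160,8)),(D[1],250,290,range(98,146,8))):
    g=cv2.cvtColor(d['color'],cv2.COLOR_BGR2GRAY)
    for r in rows: print(r,g[r,x0:x1:2].tolist())
```

```text
tile [[518.9, 54.2], [516.2, 9.7], [445.2, 11.3], [449.8, 58.6]]
board R [[535.0, -9.6], [398.2, 2.1]]
board bot [[413.4, 164.6], [398.2, 2.1]]
board top [[549.7, 152.7], [535.0, -9.6]]
longstop face [[518.8, 64.3], [440.6, 71.0]]
endstop face [[437.6, 70.5], [432.5, 14.5]]
pin [[525.7, 79.0], [424.3, 87.8]]
[[np.float64(145.33), np.float64(84.48), 6], [np.float64(154.27), np.float64(87.99), 20], [np.float64(214.2), np.float64(87.92), 14], [np.float64(240.13), np.float64(93.88), 8], [np.float64(205.61), np.float64(117.2), 5], [np.float64(242.46), np.float64(122.21), 10], [np.float64(208.0), np.float64(131.49), 4], [np.float64(209.5), np.float64(149.0), 10], [np.float64(258.03), np.float64(166.29), 7], [np.float64(292.31), np.float64(165.98), 7], [np.float64(222.49), np.float64(173.44), 12], [np.float64(168.8), np.float64(175.34), 14]]
[[np.float64(289.38), np.float64(73.87), 17], [np.float64(346.42), np.float64(74.38), 15], [np.float64(356.62), np.float64(79.26), 26], [np.float64(300.67), np.float64(78.32), 3], [np.float64(368.69), np.float64(80.99), 7], [np.float64(367.84), np.float
[... 927 characters left out ...]
00, 114, 108, 120, 147, 147, 143, 124, 131, 164, 174, 175, 175, 175, 176, 177, 175, 172]
98 [90, 93, 93, 97, 134, 159, 152, 161, 161, 162, 161, 161, 166, 172, 171, 173, 173, 170, 165, 165]
106 [88, 91, 93, 93, 123, 159, 160, 162, 161, 161, 162, 162, 165, 171, 171, 172, 173, 171, 166, 164]
114 [104, 88, 94, 95, 115, 156, 156, 158, 161, 161, 163, 161, 164, 171, 171, 172, 174, 172, 166, 164]
122 [119, 107, 92, 92, 103, 149, 160, 160, 161, 161, 162, 161, 162, 169, 171, 172, 173, 172, 167, 164]
130 [120, 118, 96, 91, 100, 143, 160, 157, 161, 160, 162, 161, 162, 169, 172, 171, 173, 173, 168, 164]
138 [117, 117, 106, 90, 95, 132, 159, 155, 161, 160, 161, 161, 160, 166, 172, 171, 173, 172, 168, 164]
```

Run:
```python
from m import *
D=[load('w1'),load('w2')];O=np.array([474.8,82.1]);y=-.087
M=np.array([[np.cos(y),np.sin(y)],[-np.sin(y),np.cos(y)]])
for n,a,b in(('stop screw',(258.03,166.29),(378.85,154.69)),('stop screw2',(292.31,165.98),(413.3,154.94)),('leaf out bot',(168.8,175.34),(293.98,163.2)),('leaf in bot',(222.49,173.44),(345.01,161.74)),('lip',(121.9,134),(259.2,121)),):
    x,e=tri(D,[a,b]);print(n,x.round(1),'jig',(M@(x[:2]-O)).round(1),np.round(e,1))
# heights of left neighbours: tray corner top/scene
T,S=load('top0'),load('scene0')
for n,a,b in (('tray near corner',(155,191),(178,311)),('tray right corner',(252,137),(229,240)),('pot',(133,262),(290,350)),('rail',(207,330),(300,325))):
    x,e=tri([T,S],[a,b]);print(n,x.round(0),np.round(e,0))
```

```text
stop screw [432.7  62.5  31.5] jig [-40.2 -23.2] [0.1 0.1]
stop screw2 [428.8  22.8  31. ] jig [-40.7 -63.1] [0.2 0.2]
leaf out bot [435.2 159.3  49.7] jig [-46.1  73.5] [0. 0.]
leaf in bot [429.8 102.5  39.9] jig [-46.6  16.4] [0. 0.]
lip [484.4 187.3  69.3] jig [  0.4 105.6] [0.5 0.5]
tray near corner [520. 393. -10.] [15. 15.]
tray right corner [668. 155. -71.] [1. 1.]
pot [299. 365.  66.] [46. 46.]
rail [234. 255.  63.] [58. 58.]
```

Run:
```python
from m import *
A,B,T,S=load('w1'),load('w2'),load('top0'),load('scene0')
for n,ds,uv in (('tray near w2-top',[B,T],[(105,122),(155,191)]),('tray rim x rail w1-w2',[A,B],[(113,28),(237,10)]),('pink pot w2-top',[B,T],[(110,262),(133,262)]),('w2 orange pot-top',[B,T],[(108,316),(120,295)])):
    x,e=tri(ds,uv);print(n,x.round(0),np.round(e,0))
print('rail w1/w2 at z=0:',onz(A,[(90,40),(125,40),(150,300),(185,300)],0).round(0).tolist(),onz(B,[(200,40),(240,40),(235,280),(275,280)],0).round(0).tolist())
print('tray near corner from top at z=0,50,100,150',[onz(T,[(155,191),(252,137)],z)[:,:2].round(0).tolist() for z in (0,50,100,150)])
```

```text
tray near w2-top [501. 358.  46.] [2. 2.]
tray rim x rail w1-w2 [600. 206.   5.] [2. 2.]
pink pot w2-top [336. 400.  45.] [1. 1.]
w2 orange pot-top [259. 426.  42.] [1. 1.]
rail w1/w2 at z=0: [[591.0, 238.0, 0.0], [586.0, 198.0, 0.0], [251.0, 253.0, 0.0], [246.0, 203.0, 0.0]] [[578.0, 254.0, 0.0], [574.0, 208.0, 0.0], [271.0, 266.0, 0.0], [266.0, 210.0, 0.0]]
tray near corner from top at z=0,50,100,150 [[[508.0, 377.0], [650.0, 143.0]], [[503.0, 357.0], [638.0, 135.0]], [[498.0, 338.0], [626.0, 127.0]], [[493.0, 318.0], [613.0, 119.0]]]
```

```bash
python3 -m jog '[[[0.02,-0.04,0,0,0,0.6,-1],[0.04,-0.08,0,0,0,0.6,-1],[0.05,-0.12,-0.02,0,0,0.6,-1],[0.059,-0.153,-0.06,0,0,0.6,-1],[0.059,-0.153,-0.11,0,0,0.6,-1],[0.059,-0.153,-0.15,0,0,0.6,-1],[0.059,-0.153,-0.18,0,0,0.6,-1],[0.059,-0.153,-0.2,0,0,0.6,-1],[0.059,-0.153,-0.21,0,0,0.6,-1],[0.059,-0.153,-0.217,0,0,0.6,-1],[0.059,-0.153,-0.224,0,0,0.6,-1],[0.059,-0.153,-0.224,0,0,0.6,-1],[0.059,-0.153,-0.224,0,0,0.6,-1]]]'
python3 -c "
from h import *
print(bot.state()['tool_pos'],bot.state()['ee_rot'],bot.state()['force'])
grab('wrist','w3')"
```

```text
time: 3.85
tool_pos: [478.3, -15.7, 27.9]
ee_rot: [0.999, -0.042, 0.001, 0.0]
force: [0.7, -0.2, 0.3]
gripper_width: -0.0
grasp_force: 0.0
[478.3080428  -15.66011886  27.91169546] [ 9.99101626e-01 -4.23748220e-02  5.60694504e-04  2.75237631e-05] [ 0.66602574 -0.20936042  0.32175762]
```

View pics/w3.png

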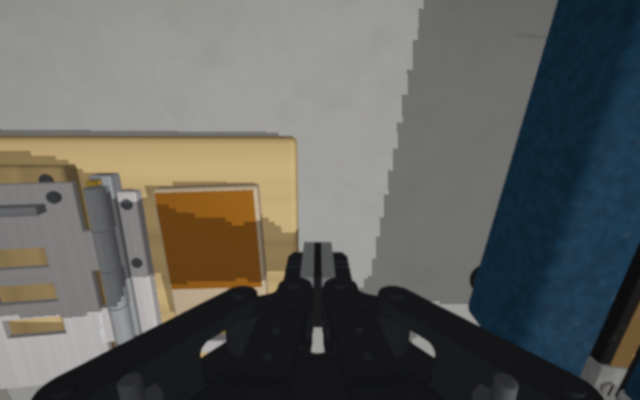

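```bash
python3 -m jog '[[[0,0.004,0,0,0,0,-1],[0.001,0.008,0,0,0,0,-1],[0.001,0.012,0,0,0,0,-1],[0.001,0.014,0,0,0,0,-1],[0.001,0.016,0,0,0,0,-1],[0.002,0.0175,0,0,0,0,-1],[0.002,0.019,0,0,0,0,-1],[0.002,0.0205,0,0,0,0,-1],[0.002,0.022,0,0,0,0,-1],[0.002,0.0235,0,0,0,0,-1],[0.002,0.025,0,0,0,0,-1],[0.002,0.026,0,0,0,0,-1],[0.002,0.027,0,0,0,0,-1],[0.002,0.027,0,0,0,0,-1]]]'
python3 -c "
from h import *
grab('wrist','w4')
from m import *
d=load('w4')
h=cv2.cvtColor(d['color'],cv2.COLOR_BGR2HSV).astype(int)
n,l,s,c=cv2.connectedComponentsWithStats(((h[...,1]>170)&(h[...,0]<20)&(h[...,2]>60)).astype(np.uint8))
i=1+s[1:,4].argmax();print(s[i],c[i])
q,_=rect(l==i,tuple(np.argwhere(l==i)[500][::-1]));print(q.round(1).tolist());p=onz(d,q,32)[:,:2]
O=np.array([474.8,82.1]);y=-.087
M=np.array([[np.cos(y),np.sin(y)],[-np.sin(y),np.cos(y)]]);print(((p-O)@M.T).round(1))
"
```

```text
time: 5.3
tool_pos: [479.9, 11.7, 27.3]
ee_rot: [0.999, -0.042, 0.0, -0.0]
force: [-0.3, 0.2, 0.6]
gripper_width: -0.0
grasp_force: 0.0
[ 201  192   98   96 8319] [249.54874384 236.08210121]
[[200.5, 191.5], [298.5, 191.5], [298.5, 287.5], [200.5, 287.5]]
[[ 45.6 -17.1]
 [ 45.7 -61.6]
 [ -3.6 -61. ]
 [ -3.8 -12.1]]
```

```bash
python3 -m jog '[[[0,0.001,0,0,0,0,-1],[0,0.002,0,0,0,0,-1],[0,0.002,0,0,0,0,-1]]]'; python3 -m jog '[[[0,0.001,0,0,0,0,-1],[0,0.0015,0,0,0,0,-1],[0,0.0015,0,0,0,0,-1]]]'
```

```text
time: 5.65
tool_pos: [479.9, 13.7, 27.3]
ee_rot: [0.999, -0.042, 0.0, -0.0]
force: [0.4, 0.3, -0.1]
gripper_width: -0.004
grasp_force: 0.0
time: 5.95
tool_pos: [479.8, 14.3, 27.3]
ee_rot: [0.999, -0.043, -0.0, 0.0]
force: [-0.5, -3.2, -0.0]
gripper_width: 0.001
grasp_force: 1.1
```

```bash
python3 -m jog '[[[0,-0.004,0,0,0,0,-1],[0,-0.01,0,0,0,0,-1],[0,-0.01,0.02,0,0,0,-1],[0.01,-0.01,0.03,0,0,0,-1],[0.03,0,0.03,0,0,0,-1],[0.05,0.012,0.03,0,0,0,-1],[0.061,0.023,0.03,0,0,0,-1],[0.061,0.023,0.015,0,0,0,-1],[0.061,0.023,0.005,0,0,0,-1],[0.061,0.023,0,0,0,0,-1],[0.061,0.023,0,0,0,0,-1]]]'
python3 -m jog '[[[-0.004,0,0,0,0,0,-1],[-0.008,0.001,0,0,0,0,-1],[-0.01,0.001,0,0,0,0,-1],[-0.012,0.001,0,0,0,0,-1],[-0.0135,0.001,0,0,0,0,-1],[-0.015,0.0015,0,0,0,0,-1],[-0.0165,0.0015,0,0,0,0,-1],[-0.018,0.0015,0,0,0,0,-1],[-0.0195,0.0015,0,0,0,0,-1],[-0.0205,0.002,0,0,0,0,-1],[-0.0205,0.002,0,0,0,0,-1]]]'
```

```text
time: 7.05
tool_pos: [539.9, 37.3, 26.5]
ee_rot: [0.999, -0.043, -0.001, 0.0]
force: [0.2, -0.5, -0.1]
gripper_width: 0.0
grasp_force: 0.0
time: 8.15
tool_pos: [520.1, 40.0, 27.3]
ee_rot: [0.999, -0.042, -0.0, 0.0]
force: [-0.4, -0.2, 0.8]
gripper_width: 0.002
grasp_force: 0.0
```

```bash
python3 -m jog '[[[-0.001,0,0,0,0,0,-1],[-0.002,0,0,0,0,0,-1],[-0.002,0,0,0,0,0,-1]]]';python3 -m jog '[[[-0.001,0,0,0,0,0,-1],[-0.0015,0,0,0,0,0,-1],[-0.0015,0,0,0,0,0,-1]]]'
```

```text
time: 8.45
tool_pos: [519.1, 39.8, 27.5]
ee_rot: [0.999, -0.042, 0.001, -0.0]
force: [2.8, -0.5, -0.1]
gripper_width: -0.003
grasp_force: 0.9
time: 8.75
tool_pos: [519.1, 39.9, 27.7]
ee_rot: [0.999, -0.043, 0.002, -0.0]
force: [5.0, -1.4, 0.0]
gripper_width: 0.0
grasp_force: 2.5
```

```bash
python3 -m jog '[[[0.005,0,0,0,0,0,-1],[0.012,0,0,0,0,0,-1],[0.012,0,0.02,0,0,0,-1],[0,-0.02,0.03,0,0,0,-1],[-0.025,-0.04,0.03,0,0,0,-1],[-0.048,-0.04,0.03,0,0,0,-1],[-0.048,-0.04,0.015,0,0,0,-1],[-0.048,-0.04,0.005,0,0,0,-1],[-0.048,-0.04,0,0,0,0,-1],[-0.048,-0.038,0,0,0,0,-1],[-0.048,-0.034,0,0,0,0,-1],[-0.047,-0.03,0,0,0,0,-1],[-0.047,-0.028,0,0,0,0,-1],[-0.047,-0.027,0,0,0,0,-1],[-0.047,-0.027,0,0,0,0,-1]]]';python3 -m jog '[[[0,0.001,0,0,0,0,-1],[0,0.002,0,0,0,0,-1],[0,0.002,0,0,0,0,-1]]]';python3 -m jog '[[[0,0.001,0,0,0,0,-1],[0,0.0015,0,0,0,0,-1],[0,0.0015,0,0,0,0,-1]]]'
```

```text
time: 10.25
tool_pos: [470.0, 13.2, 27.5]
ee_rot: [0.999, -0.042, 0.0, 0.0]
force: [0.2, -0.0, 0.4]
gripper_width: -0.001
grasp_force: 0.0
time: 10.55
tool_pos: [469.9, 15.0, 27.3]
ee_rot: [0.999, -0.042, 0.0, 0.0]
force: [0.3, -1.1, 0.2]
gripper_width: 0.001
grasp_force: 0.0
time: 10.85
tool_pos: [469.8, 15.3, 27.3]
ee_rot: [0.999, -0.043, -0.0, 0.001]
force: [0.2, -5.0, -0.3]
gripper_width: 0.001
grasp_force: 2.1
```

```bash
python3 -m jog '[[[0,-0.005,0,0,0,0,-1],[-0.001,-0.014,0,0,0,0,-1],[-0.001,-0.016,0.03,0,0,0,-1],[-0.01,-0.01,0.07,0,0,0,-1],[-0.03,0.01,0.11,0,0,0,-1],[-0.05,0.03,0.143,0,0,0,-1],[-0.07,0.045,0.143,0,0,0,-1],[-0.07,0.045,0.143,0,0,0,-1],[-0.07,0.045,0.143,0,0,0,-1]]]'
python3 - <<'E'
from m import *
d=grab('wrist','w5')
h=cv2.cvtColor(d['color'],cv2.COLOR_BGR2HSV).astype(int)
n,l,s,c=cv2.connectedComponentsWithStats(((h[...,1]>170)&(h[...,0]<20)&(h[...,2]>60)).astype(np.uint8))
i=1+s[1:,4].argmax();print(s[i],c[i])
x,y=c[i].astype(int);x0=max(0,x-130);y0=max(0,y-70);print(x0,y0)
cv2.imwrite('pics/c5.png',cv2.resize(d['color'][y0:y0+190,x0:x0+250],None,fx=3,fy=3,interpolation=cv2.INTER_CUBIC))
E
```

```text
time: 11.75
tool_pos: [399.9, 61.4, 170.5]
ee_rot: [0.999, -0.042, 0.0, -0.0]
force: [-0.0, -0.1, -0.9]
gripper_width: -0.0
grasp_force: 0.0
[ 304   65   52   60 3000] [328.86833333  94.03866667]
198 24
```

View pics/c5.png

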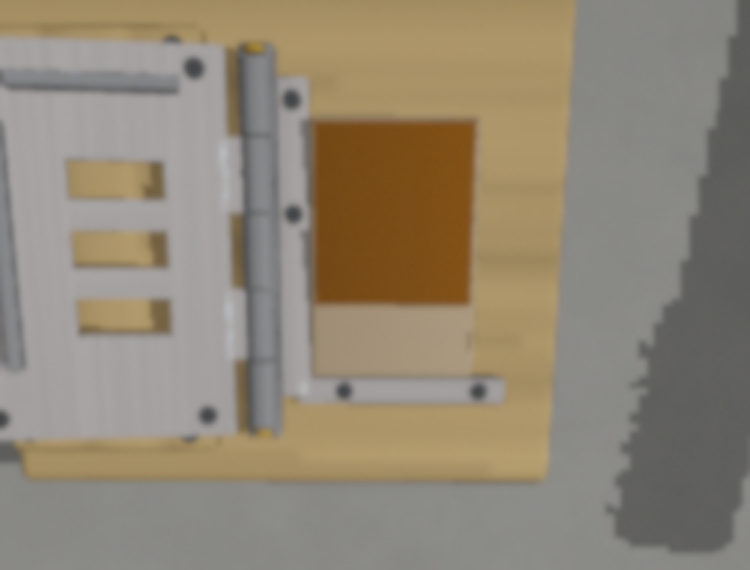

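Tile is snug: in the crop its left edge meets the long stop at x≈312 and its lower edge meets the end stop at y≈376. Next I tilt the tool and go outboard of the lip.

```bash
python3 -m jog '[[[0.01,0.03,0.02,0,0,0,-1],[0.03,0.07,0.02,-6,0.5,0,-1],[0.05,0.11,0.01,-12,1,0,-1],[0.07,0.14,0,-18,1.5,0,-1],[0.086,0.16,-0.02,-24,2,0,-1],[0.086,0.165,-0.04,-30,2.5,0,-1],[0.086,0.165,-0.06,-35,3,0,-1],[0.086,0.165,-0.06,-35,3,0,-1],[0.086,0.165,-0.06,-35,3,0,-1]]]'
python3 -c "
from h import *
s=bot.state();print(s['joint_pos'].round(2),Rot.from_quat(s['ee_rot']).as_matrix().round(2).tolist())"
```

```text
time: 12.7
tool_pos: [486.3, 225.0, 109.8]
ee_rot: [0.952, -0.041, -0.014, 0.302]
force: [1.2, -0.3, 0.6]
gripper_width: -0.0
grasp_force: 0.0
[-0.9   0.98  0.26  1.61  0.24  1.04 -2.53] [[1.0, -0.07, -0.05], [-0.09, -0.81, -0.57], [-0.0, 0.58, -0.82]]
```

```bash
python3 -m jog '[[[0,0,-0.03,0,0,0,-1],[0,0,-0.05,0,0,0,-1],[0,-0.006,-0.06,0,0,0,-1],[0,-0.012,-0.063,0,0,0,-1],[0,-0.018,-0.063,0,0,0,-1],[0,-0.018,-0.063,0,0,0,-1]]]'
python3 -c "
from h import *
s=bot.state();print(s['joint_pos'].round(2)); grab('wrist','w6');grab('scene','s6')
d=load('s6');cv2.imwrite('pics/s6c.png',cv2.resize(d['color'][150:300,200:400],None,fx=4,fy=4,interpolation=cv2.INTER_CUBIC))"
```

```text
time: 13.3
tool_pos: [486.8, 206.5, 49.0]
ee_rot: [0.952, -0.042, -0.013, 0.302]
force: [0.5, 0.1, 0.5]
gripper_width: 0.0
grasp_force: 0.0
[-0.88  1.07  0.26  1.65  0.24  0.91 -2.55]
```

View pics/s6c.png

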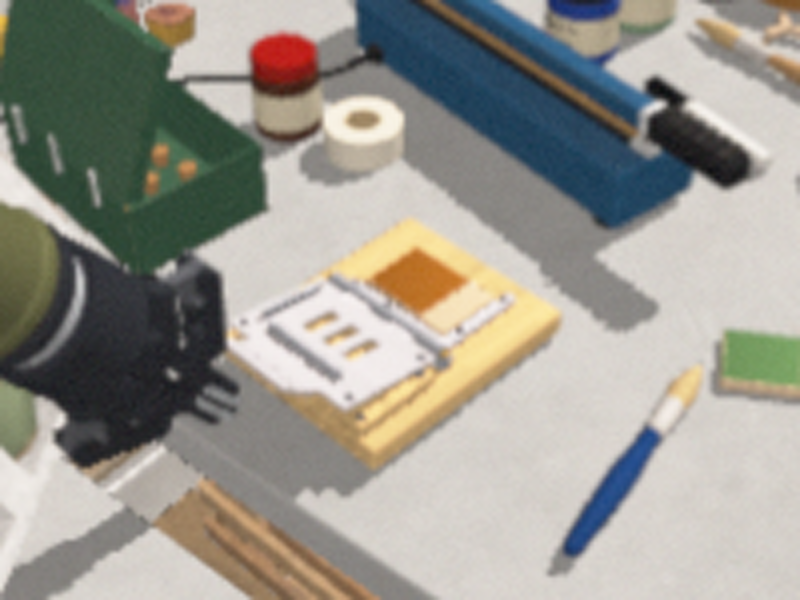

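```bash
python3 - <<'E'
import numpy as np
y0,z0=125,49
for th in list(np.arange(.15,1.5,.06)):
    c,s=np.cos(th),np.sin(th);y=95*c-5*s+4.1;z=32.65+95*s+5*c
    print(round(th,2),np.round([.0869*(y-y0),.9962*(y-y0),z-z0],1).tolist())
E
python3 -m jog '[[[0,-0.006,0.001,0,0,0,-1],[-0.001,-0.012,0.002,0,0,0,-1],[-0.001,-0.018,0.003,0,0,0,-1],[-0.002,-0.021,0.004,0,0,0,-1],[-0.002,-0.021,0.004,0,0,0,-1]]]'
```

```text
0.15 [-2.4, -27.6, 2.8]
0.21 [-2.5, -28.9, 8.3]
0.27 [-2.7, -30.6, 13.8]
0.33 [-2.8, -32.5, 19.2]
0.39 [-3.0, -34.8, 24.4]
0.45 [-3.3, -37.4, 29.5]
0.51 [-3.5, -40.3, 34.4]
0.57 [-3.8, -43.5, 39.1]
0.63 [-4.1, -46.9, 43.7]
0.69 [-4.4, -50.6, 48.0]
0.75 [-4.8, -54.6, 52.1]
0.81 [-5.1, -58.8, 55.9]
0.87 [-5.5, -63.2, 59.5]
0.93 [-5.9, -67.9, 62.8]
0.99 [-6.3, -72.7, 65.8]
1.05 [-6.8, -77.7, 68.5]
1.11 [-7.2, -82.8, 71.0]
1.17 [-7.7, -88.1, 73.1]
1.23 [-8.2, -93.5, 74.9]
1.29 [-8.6, -99.0, 76.3]
1.35 [-9.1, -104.6, 77.4]
1.41 [-9.6, -110.2, 78.2]
1.47 [-10.1, -115.9, 78.7]
time: 13.9
tool_pos: [484.9, 194.0, 50.3]
ee_rot: [0.954, -0.039, -0.011, 0.296]
force: [-0.6, 11.1, 1.8]
gripper_width: -0.002
grasp_force: 5.3
```

```bash
python3 -m jog '[[[0.001,0.009,0,0,0,0,-1],[0.002,0.018,0,0,0,0,-1],[0.002,0.018,0.004,0,0,0,-1],[0.002,0.018,0.007,0,0,0,-1],[0.002,0.018,0.007,0,0,0,-1],[0.002,0.018,0.007,0,0,0,-1]]]'
python3 - <<'E'
from m import *
d=grab('wrist','w7');cv2.imwrite('pics/w7c.png',d['color'])
for n in('wrist',):
  g=d['color']
  # leaf screws again: project where lip edge is expected for thetas, list gray profile along jig y through x=-20
  O=np.array([474.8,82.1]);ux=np.array([.9962,-.0869]);uy=np.array([.0869,.9962])
  for th in(.1,.17,.25,.35):
    c,s=np.cos(th),np.sin(th);X=[]
    for u,v in((107,14),(82,0),(0,0)):
      X.append([*(O+25*ux+uy*(u*c-v*s)),35.5+u*s+v*c])
    print(th,proj(d,X).round(0).tolist())
E
```

```text
time: 14.5
tool_pos: [485.9, 204.7, 58.6]
ee_rot: [0.952, -0.041, -0.013, 0.302]
force: [-0.1, -0.4, 0.5]
gripper_width: -0.003
grasp_force: 0.0
0.1 [[347.0, 204.0], [359.0, 191.0], [432.0, 174.0]]
0.17 [[360.0, 207.0], [367.0, 193.0], [432.0, 174.0]]
0.25 [[376.0, 210.0], [377.0, 195.0], [432.0, 174.0]]
0.35 [[398.0, 214.0], [390.0, 197.0], [432.0, 174.0]]
```

View pics/w7c.png

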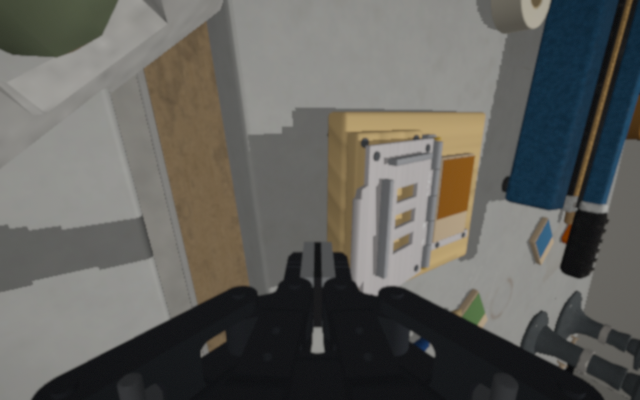

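```bash
python3 - <<'E'
import numpy as np
y0,z0=123.1,58.6
for th in list(np.arange(.17,1.5,.06)):
    c,s=np.cos(th),np.sin(th);y=101*c-8*s+4.1;z=32.65+101*s+8*c
    print(round(th,2),np.round([.0869*(y-y0),.9962*(y-y0),z-z0],1).tolist())
E
python3 -m jog '[[[0,-0.005,0,0,0,0,-1],[-0.001,-0.01,0,0,0,0,-1],[-0.001,-0.014,0,0,0,0,-1],[-0.002,-0.018,0,0,0,0,-1],[-0.002,-0.021,0.002,0,0,0,-1],[-0.002,-0.022,0.004,0,0,0,-1]]]'
```

```text
0.17 [-1.8, -20.7, -1.0]
0.23 [-2.0, -22.4, 4.9]
0.29 [-2.1, -24.4, 10.6]
0.35 [-2.3, -26.8, 16.2]
0.41 [-2.6, -29.4, 21.6]
0.47 [-2.8, -32.5, 26.9]
0.53 [-3.1, -35.8, 32.0]
0.59 [-3.4, -39.4, 36.9]
0.65 [-3.8, -43.3, 41.5]
0.71 [-4.1, -47.4, 46.0]
0.77 [-4.5, -51.9, 50.1]
0.83 [-4.9, -56.5, 54.0]
0.89 [-5.4, -61.4, 57.6]
0.95 [-5.8, -66.5, 60.9]
1.01 [-6.3, -71.8, 63.8]
1.07 [-6.7, -77.2, 66.5]
1.13 [-7.2, -82.8, 68.8]
1.19 [-7.7, -88.6, 70.8]
1.25 [-8.2, -94.4, 72.4]
1.31 [-8.7, -100.3, 73.7]
1.37 [-9.3, -106.3, 74.6]
1.43 [-9.8, -112.3, 75.2]
1.49 [-10.3, -118.4, 75.4]
time: 15.15
tool_pos: [484.6, 190.9, 60.8]
ee_rot: [0.955, -0.038, -0.011, 0.295]
force: [-1.9, 13.5, 3.1]
gripper_width: -0.002
grasp_force: 6.3
```

```bash
python3 -m jog '[[[0,0.005,0.002,0,0,0,-1],[0,0.005,0.005,0,0,0,-1],[0,0.004,0.009,0,0,0,-1],[0,0.002,0.013,0,0,0,-1],[0,0,0.017,0,0,0,-1],[0,-0.002,0.02,0,0,0,-1]]]'
python3 - <<'E'
from m import *
grab('wrist','w8');grab('scene','s8');grab('top','t8')
E
```

```text
time: 15.75
tool_pos: [483.9, 181.2, 82.8]
ee_rot: [0.953, -0.041, -0.013, 0.301]
force: [0.5, 3.3, 0.9]
gripper_width: 0.0
grasp_force: 2.1
```

```bash
cat > th.py <<'E'
from m import *
import sys
O=np.array([474.8,82.1]);ux=np.array([.9962,-.0869]);uy=np.array([.0869,.9962])
def P(x,u,v,th):
    c,s=np.cos(th),np.sin(th);return [*(O+x*ux+uy*(u*c-v*s)),35.5+u*s+v*c]
def scan(d,x,pts,ths):
    h=cv2.cvtColor(d['color'],cv2.COLOR_BGR2HSV)
    for th in ths:
        q=proj(d,[P(x,u,v,th) for u,v in pts]);o=[]
        for a,b in q.round().astype(int):
            o.append((int(a),int(b),*h[b,a].tolist()) if 0<=a<640 and 0<=b<400 else None)
        print(round(th,2),o)
E
python3 - <<'E'
from th import *
print('w7 ref');scan(load('w7'),20,[(111,16),(104,12),(84,1)],np.arange(.05,.5,.06))
print('w8');scan(load('w8'),20,[(111,16),(104,12),(84,1)],np.arange(.05,.8,.06))
E
```

```text
w7 ref
0.05 [(335, 214, 19, 107, 110), (340, 209, 20, 108, 116), (353, 199, 17, 40, 103)]
0.11 [(346, 217, 19, 108, 111), (349, 212, 19, 105, 112), (359, 200, 0, 7, 142)]
0.17 [(357, 219, 0, 7, 138), (360, 214, 0, 6, 165), (366, 202, 12, 7, 173)]
0.23 [(370, 222, 6, 7, 176), (371, 217, 8, 6, 175), (373, 204, 6, 7, 175)]
0.29 [(384, 225, 120, 6, 92), (383, 219, 110, 8, 92), (381, 206, 105, 6, 92)]
0.35 [(398, 227, 6, 10, 133), (396, 221, 19, 89, 138), (390, 207, 110, 5, 142)]
0.41 [(414, 230, 8, 6, 170), (409, 223, 8, 7, 155), (399, 209, 6, 7, 172)]
0.47 [(430, 232, 110, 6, 126), (423, 225, 15, 3, 181), (409, 210, 17, 47, 141)]
w8
0.05 [(271, 210, 30, 7, 103), (279, 206, 25, 15, 103), (297, 196, 19, 106, 116)]
0.11 [(280, 213, 19, 34, 105), (286, 208, 19, 107, 112), (302, 198, 19, 106, 130)]
0.17 [(289, 215, 19, 106, 116), (295, 210, 20, 105, 119), (308, 199, 19, 105, 129)]
0.23 [(300, 218, 19, 107, 119), (304, 213, 19, 107, 129), (314, 201, 19, 107, 133)]
0.29 [(311, 220, 19, 105, 131), (314, 215, 20, 99, 175), (321, 202, 19, 106, 135)]
0.35 [(324, 223, 20, 103, 143), (325, 217, 20, 96, 185), (328, 204, 19, 87, 123)]
0.41 [(337, 225, 8, 7, 146), (337, 219, 8, 7, 145), (336, 205, 0, 6, 129)]
0.47 [(352, 227, 110, 8, 101), (349, 221, 105, 5, 100), (345, 207, 0, 4, 173)]
0.53 [(366, 228, 0, 6, 177), (362, 222, 19, 101, 129), (353, 208, 110, 8, 101)]
0.59 [(382, 230, 0, 5, 164), (376, 223, 8, 6, 176), (362, 209, 0, 6, 176)]
0.65 [(398, 231, 18, 62, 176), (390, 225, 17, 45, 130), (372, 210, 15, 8, 123)]
0.71 [(413, 232, 16, 48, 175), (404, 225, 17, 62, 178), (382, 211, 10, 5, 157)]
0.77 [(429, 232, 17, 38, 180), (418, 226, 18, 62, 180), (391, 211, 16, 48, 127)]
```

Run:
```python
import numpy as np
y0,z0=99.5,82.8
for th in list(np.arange(.4,1.55,.06)):
    c,s=np.cos(th),np.sin(th);y=104*c-8*s+4.1;z=32.65+104*s+8*c
    print(round(th,2),np.round([.0869*(y-y0),.9962*(y-y0),z-z0],1).tolist())
```

```text
0.4 [-0.2, -2.7, -2.3]
0.46 [-0.5, -5.7, 3.2]
0.52 [-0.8, -9.1, 8.5]
0.58 [-1.1, -12.7, 13.5]
0.64 [-1.5, -16.7, 18.4]
0.7 [-1.8, -20.9, 23.0]
0.76 [-2.2, -25.4, 27.3]
0.82 [-2.6, -30.2, 31.3]
0.88 [-3.1, -35.2, 35.1]
0.94 [-3.5, -40.4, 38.6]
1.0 [-4.0, -45.8, 41.7]
1.06 [-4.5, -51.3, 44.5]
1.12 [-5.0, -57.1, 46.9]
1.18 [-5.5, -62.9, 49.1]
1.24 [-6.0, -68.9, 50.8]
1.3 [-6.5, -75.0, 52.2]
1.36 [-7.1, -81.2, 53.2]
1.42 [-7.6, -87.4, 53.9]
1.48 [-8.2, -93.6, 54.1]
1.54 [-8.7, -99.8, 54.0]
```

```bash
python3 -m jog '[[[0,-0.002,-0.002,0,0,0,-1],[0,-0.004,0.001,0,0,0,-1],[-0.001,-0.007,0.006,0,0,0,-1],[-0.001,-0.011,0.011,0,0,0,-1],[-0.001,-0.015,0.016,0,0,0,-1],[-0.002,-0.019,0.021,0,0,0,-1],[-0.002,-0.023,0.025,0,0,0,-1],[-0.002,-0.028,0.029,0,0,0,-1],[-0.003,-0.033,0.033,0,0,0,-1],[-0.003,-0.038,0.037,0,0,0,-1],[-0.003,-0.038,0.037,0,0,0,-1]]]'
python3 - <<'E'
from th import *
d=grab('wrist','w9');scan(d,20,[(111,16),(104,12),(84,1)],np.arange(.3,1.4,.08));print(bot.state()['joint_pos'].round(2))
E
```

```text
time: 17.0
tool_pos: [481.2, 142.3, 120.6]
ee_rot: [0.952, -0.041, -0.013, 0.302]
force: [-0.4, 4.9, 8.3]
gripper_width: 0.001
grasp_force: 4.6
0.3 [(207, 216, 30, 7, 107), (214, 211, 19, 104, 120), (232, 200, 20, 103, 136)]
0.38 [(220, 219, 19, 105, 131), (226, 214, 19, 104, 135), (239, 202, 19, 104, 140)]
0.46 [(235, 221, 19, 105, 139), (239, 216, 20, 94, 193), (248, 203, 20, 99, 172)]
0.54 [(252, 223, 20, 103, 136), (254, 218, 20, 104, 135), (258, 205, 20, 95, 187)]
0.62 [(270, 225, 20, 94, 195), (269, 219, 19, 103, 141), (268, 206, 20, 93, 195)]
0.7 [(289, 226, 19, 104, 133), (286, 220, 19, 103, 131), (280, 207, 19, 105, 136)]
0.78 [(308, 227, 120, 5, 101), (303, 221, 20, 97, 129), (291, 208, 20, 104, 135)]
0.86 [(328, 227, 0, 7, 116), (320, 221, 10, 7, 116), (303, 208, 19, 95, 126)]
0.94 [(347, 226, 17, 52, 185), (338, 221, 0, 6, 125), (316, 208, 0, 7, 114)]
1.02 [(366, 225, 17, 48, 171), (355, 220, 18, 60, 187), (328, 208, 0, 7, 117)]
1.1 [(384, 223, 30, 6, 119), (371, 219, 20, 95, 188), (340, 208, 0, 6, 134)]
1.18 [(400, 221, 40, 7, 111), (386, 217, 30, 7, 112), (352, 207, 16, 198, 142)]
1.26 [(415, 219, 30, 5, 158), (400, 215, 40, 7, 111), (363, 206, 16, 151, 152)]
1.34 [(428, 216, 30, 7, 156), (413, 213, 38, 6, 159), (374, 205, 20, 95, 191)]
[-0.83  0.92  0.3   1.78  0.29  0.89 -2.49]
```

```bash
python3 -m jog '[[[0,-0.002,0.004,0,0,0,-1],[0,-0.006,0.006,0,0,0,-1],[-0.001,-0.011,0.008,0,0,0,-1],[-0.001,-0.016,0.01,0,0,0,-1],[-0.002,-0.021,0.012,0,0,0,-1],[-0.002,-0.026,0.014,0,0,0,-1],[-0.002,-0.026,0.014,0,0,0,-1]]]'
python3 - <<'E'
from th import *
d=grab('wrist','w10');scan(d,20,[(111,16),(104,12),(84,1)],np.arange(.7,1.8,.08))
E
```

```text
time: 17.75
tool_pos: [478.5, 115.8, 133.8]
ee_rot: [0.952, -0.041, -0.014, 0.302]
force: [-0.6, 0.2, -0.7]
gripper_width: -0.001
grasp_force: 0.0
0.7 [(222, 229, 20, 94, 193), (222, 223, 19, 103, 141), (224, 209, 20, 93, 195)]
0.78 [(242, 229, 19, 103, 141), (240, 223, 19, 102, 143), (236, 209, 20, 93, 200)]
0.86 [(262, 229, 19, 104, 132), (258, 224, 19, 104, 140), (248, 210, 19, 104, 133)]
0.94 [(282, 229, 0, 5, 105), (276, 223, 110, 8, 101), (260, 210, 19, 102, 138)]
1.02 [(302, 228, 0, 7, 117), (294, 222, 170, 8, 102), (273, 210, 110, 7, 103)]
1.1 [(322, 226, 0, 8, 128), (311, 221, 10, 6, 126), (286, 210, 10, 7, 111)]
1.18 [(340, 224, 0, 7, 143), (328, 219, 10, 6, 126), (298, 209, 0, 7, 115)]
1.26 [(357, 221, 30, 5, 152), (343, 217, 6, 7, 172), (310, 208, 8, 8, 126)]
1.34 [(372, 218, 30, 5, 111), (358, 215, 30, 7, 147), (322, 207, 10, 6, 128)]
1.42 [(385, 215, 30, 7, 153), (370, 212, 30, 7, 112), (333, 205, 0, 6, 129)]
1.5 [(397, 212, 30, 6, 158), (382, 210, 30, 7, 112), (343, 203, 10, 10, 149)]
1.58 [(406, 208, 30, 5, 157), (391, 207, 30, 6, 160), (352, 202, 21, 24, 168)]
1.66 [(414, 205, 30, 6, 158), (400, 204, 30, 5, 159), (360, 200, 30, 6, 159)]
1.74 [(421, 201, 104, 107, 79), (406, 200, 30, 5, 155), (367, 198, 40, 7, 112)]
```

```bash
python3 -m jog '[[[0.001,0.012,0.002,0,0,0,-1],[0.002,0.024,0.002,0,0,0,-1],[0.002,0.026,-0.006,7,-0.6,0,-1],[0.002,0.026,-0.014,14,-1.2,0,-1],[0.002,0.026,-0.022,21,-1.8,0,-1],[0.002,0.026,-0.03,28,-2.4,0,-1],[0.002,0.022,-0.03,35,-3,0,-1],[0.001,0.016,-0.03,35,-3,0,-1],[0.001,0.016,-0.03,35,-3,0,-1]]]'
python3 - <<'E'
from th import *
d=grab('wrist','w11');scan(d,20,[(111,16),(104,12),(84,1)],np.arange(.8,1.7,.08));print(bot.state()['joint_pos'].round(2))
E
```

```text
time: 18.7
tool_pos: [480.4, 132.3, 103.4]
ee_rot: [0.999, -0.044, -0.0, 0.001]
force: [0.4, 0.3, 0.2]
gripper_width: 0.0
grasp_force: 0.0
0.8 [(279, 239, 19, 29, 96), (285, 232, 19, 106, 123), (302, 216, 19, 106, 130)]
0.88 [(296, 244, 19, 106, 128), (301, 237, 20, 100, 173), (312, 219, 19, 107, 122)]
0.96 [(316, 249, 135, 28, 18), (318, 241, 19, 106, 113), (323, 222, 19, 106, 128)]
1.04 [(338, 253, 19, 74, 38), (337, 244, 19, 105, 131), (335, 224, 19, 105, 133)]
1.12 [(361, 257, 0, 6, 84), (357, 247, 19, 95, 123), (348, 227, 19, 108, 120)]
1.2 [(387, 260, 0, 6, 162), (379, 250, 0, 6, 84), (363, 229, 0, 6, 86)]
1.28 [(413, 262, 110, 10, 78), (402, 252, 17, 49, 120), (378, 230, 0, 6, 86)]
1.36 [(439, 263, 6, 8, 167), (425, 253, 18, 64, 167), (393, 232, 8, 7, 148)]
1.44 [(465, 263, 102, 17, 75), (448, 254, 17, 64, 171), (409, 233, 15, 136, 131)]
1.52 [(490, 263, 20, 83, 170), (470, 254, 20, 99, 154), (425, 233, 15, 137, 134)]
1.6 [(513, 261, 30, 7, 109), (491, 253, 20, 93, 168), (440, 233, 15, 137, 138)]
1.68 [(534, 259, 30, 8, 98), (510, 251, 30, 7, 141), (455, 232, 16, 191, 131)]
[-0.32  0.74 -0.08  2.05  0.15  0.35 -2.17]
```

Run:
```python
import numpy as np
y0,z0=50.5,103.4
for th in list(np.arange(1.2,3.16,.08)):
    c,s=np.cos(th),np.sin(th);y=72*c+1.5*s+5;z=35.5+72*s-1.5*c
    print(round(th,2),np.round([.0869*(y-y0),.9962*(y-y0),z-z0],1).tolist(),round(z,1))
```

```text
1.2 [-1.6, -17.9, -1.3] 102.1
1.28 [-2.0, -23.3, 0.6] 104.0
1.36 [-2.5, -28.9, 2.2] 105.6
1.44 [-3.0, -34.5, 3.3] 106.7
1.52 [-3.5, -40.2, 3.9] 107.3
1.6 [-4.0, -45.9, 4.1] 107.5
1.68 [-4.5, -51.7, 3.8] 107.2
1.76 [-5.0, -57.3, 3.1] 106.5
1.84 [-5.5, -63.0, 1.9] 105.3
1.92 [-6.0, -68.5, 0.3] 103.7
2.0 [-6.4, -73.8, -1.8] 101.6
2.08 [-6.9, -79.0, -4.3] 99.1
2.16 [-7.3, -83.9, -7.2] 96.2
2.24 [-7.7, -88.7, -10.5] 92.9
2.32 [-8.1, -93.1, -14.2] 89.2
2.4 [-8.5, -97.2, -18.2] 85.2
2.48 [-8.8, -101.0, -22.5] 80.9
2.56 [-9.1, -104.4, -27.1] 76.3
2.64 [-9.4, -107.5, -32.0] 71.4
2.72 [-9.6, -110.2, -37.1] 66.3
2.8 [-9.8, -112.4, -42.4] 61.0
2.88 [-10.0, -114.2, -47.8] 55.6
2.96 [-10.1, -115.6, -53.4] 50.0
3.04 [-10.2, -116.5, -59.1] 44.3
3.12 [-10.2, -117.0, -64.8] 38.6
```

```bash
python3 -m jog '[[[0,-0.006,0,0,0,0,-1],[-0.001,-0.012,-0.001,0,0,0,-1],[-0.002,-0.017,-0.001,0,0,0,-1],[-0.002,-0.021,0,0,0,0,-1],[-0.002,-0.025,0.001,0,0,0,-1],[-0.0025,-0.029,0.002,0,0,0,-1],[-0.003,-0.0345,0.003,0,0,0,-1],[-0.0035,-0.04,0.004,0,0,0,-1],[-0.004,-0.046,0.004,0,0,0,-1],[-0.0045,-0.052,0.004,0,0,0,-1],[-0.0045,-0.052,0.004,0,0,0,-1]]]'
python3 - <<'E'
from th import *
d=grab('wrist','w12');scan(d,20,[(111,16),(104,12),(84,1)],np.arange(1.2,2.2,.08))
E
```

```text
time: 19.85
tool_pos: [474.9, 79.7, 107.2]
ee_rot: [0.999, -0.043, -0.001, 0.001]
force: [-1.6, -0.1, -0.2]
gripper_width: -0.003
grasp_force: 0.0
1.2 [(241, 253, 20, 110, 123), (242, 244, 19, 109, 122), (247, 224, 19, 108, 128)]
1.28 [(264, 255, 19, 107, 134), (262, 246, 19, 107, 134), (260, 226, 20, 99, 167)]
1.36 [(288, 256, 19, 104, 91), (284, 247, 19, 107, 129), (274, 227, 20, 99, 170)]
1.44 [(313, 256, 90, 8, 63), (305, 248, 120, 3, 76), (288, 228, 19, 106, 130)]
1.52 [(338, 256, 100, 36, 21), (327, 247, 90, 3, 76), (303, 228, 19, 106, 128)]
1.6 [(362, 254, 0, 7, 105), (349, 247, 10, 8, 99), (319, 228, 6, 8, 170)]
1.68 [(385, 252, 0, 7, 113), (370, 245, 10, 7, 114), (334, 228, 0, 6, 86)]
1.76 [(407, 249, 0, 6, 165), (389, 243, 0, 7, 114), (348, 227, 10, 8, 98)]
1.84 [(426, 246, 30, 7, 146), (407, 240, 8, 6, 158), (362, 226, 0, 10, 104)]
1.92 [(443, 241, 23, 7, 147), (423, 236, 20, 92, 178), (375, 224, 0, 7, 114)]
2.0 [(457, 237, 30, 7, 103), (437, 233, 23, 7, 147), (388, 222, 0, 5, 108)]
2.08 [(469, 232, 30, 8, 102), (449, 229, 30, 7, 146), (399, 220, 13, 18, 100)]
2.16 [(479, 228, 30, 8, 102), (459, 225, 23, 8, 133), (408, 217, 20, 99, 175)]
```

```bash
python3 -m jog '[[[-0.0005,-0.0055,-0.001,0,0,0,-1],[-0.001,-0.011,-0.002,0,0,0,-1],[-0.0015,-0.0165,-0.004,0,0,0,-1],[-0.002,-0.022,-0.006,0,0,0,-1],[-0.0025,-0.027,-0.0085,0,0,0,-1],[-0.003,-0.032,-0.0112,0,0,0,-1],[-0.0035,-0.0365,-0.0145,0,0,0,-1],[-0.0036,-0.041,-0.018,0,0,0,-1],[-0.004,-0.045,-0.022,0,0,0,-1],[-0.0043,-0.049,-0.0265,0,0,0,-1],[-0.0046,-0.0525,-0.031,0,0,0,-1],[-0.0049,-0.0555,-0.036,0,0,0,-1],[-0.005,-0.058,-0.041,0,0,0,-1],[-0.005,-0.058,-0.041,0,0,0,-1]]]'
python3 - <<'E'
from th import *
d=grab('wrist','w13');scan(d,20,[(112,17),(104,12),(84,-2)],np.arange(2.3,3.2,.08))
E
```

```text
time: 21.3
tool_pos: [469.9, 22.8, 65.6]
ee_rot: [0.999, -0.043, -0.001, 0.0]
force: [-0.4, 0.1, 0.2]
gripper_width: -0.002
grasp_force: 0.0
2.3 [(395, 259, 0, 6, 167), (368, 255, 0, 7, 156), (303, 249, 0, 0, 84)]
2.38 [(405, 250, 8, 7, 147), (379, 248, 6, 8, 169), (316, 244, 135, 27, 19)]
2.46 [(412, 242, 30, 7, 103), (388, 240, 0, 6, 171), (327, 239, 8, 7, 137)]
2.54 [(416, 234, 30, 7, 112), (394, 234, 8, 6, 169), (336, 234, 8, 7, 139)]
2.62 [(419, 227, 30, 5, 97), (398, 227, 0, 6, 171), (344, 229, 0, 7, 139)]
2.7 [(419, 221, 30, 5, 97), (400, 221, 8, 6, 172), (350, 224, 8, 7, 155)]
2.78 [(418, 215, 38, 7, 139), (401, 216, 0, 6, 173), (355, 220, 8, 6, 158)]
2.86 [(416, 209, 30, 7, 140), (400, 211, 0, 6, 173), (358, 216, 8, 6, 158)]
2.94 [(413, 204, 15, 6, 160), (398, 206, 6, 7, 172), (360, 212, 8, 6, 157)]
3.02 [(408, 200, 0, 6, 126), (395, 202, 8, 6, 167), (360, 208, 6, 8, 158)]
3.1 [(403, 196, 30, 6, 138), (392, 198, 30, 6, 128), (360, 204, 8, 6, 157)]
3.18 [(397, 192, 30, 6, 139), (387, 194, 30, 6, 139), (359, 201, 15, 24, 127)]
```

```bash
python3 -m jog '[[[0,-0.001,-0.003,0,0,0,-1],[0,-0.002,-0.006,0,0,0,-1],[0,-0.003,-0.009,0,0,0,-1],[0,-0.004,-0.012,0,0,0,-1],[0,-0.005,-0.0145,0,0,0,-1],[-0.0005,-0.006,-0.017,0,0,0,-1],[-0.0005,-0.006,-0.019,0,0,0,-1],[-0.0005,-0.006,-0.021,0,0,0,-1],[-0.0005,-0.0065,-0.0225,0,0,0,-1],[-0.0005,-0.0065,-0.024,0,0,0,-1],[-0.0005,-0.0065,-0.0255,0,0,0,-1],[-0.0005,-0.0065,-0.0255,0,0,0,-1]]]'
python3 -m jog '[[[0,0,-0.0008,0,0,0,-1],[0,0,-0.0015,0,0,0,-1],[0,0,-0.0015,0,0,0,-1]]]'
```

```text
time: 22.55
tool_pos: [469.8, 16.9, 40.6]
ee_rot: [0.999, -0.042, -0.0, 0.0]
force: [-0.0, -0.3, -0.3]
gripper_width: -0.004
grasp_force: 0.0
time: 22.85
tool_pos: [469.9, 17.0, 39.3]
ee_rot: [0.999, -0.042, -0.0, 0.0]
force: [0.3, -0.3, 0.0]
gripper_width: 0.001
grasp_force: 0.0
```

```bash
python3 -m jog '[[[0,0,-0.0007,0,0,0,-1],[0,0,-0.0014,0,0,0,-1],[0,0,-0.0014,0,0,0,-1]]]'; python3 -m jog '[[[0,0,-0.0006,0,0,0,-1],[0,0,-0.0012,0,0,0,-1],[0,0,-0.0012,0,0,0,-1]]]';python3 -m jog '[[[0,0,-0.0006,0,0,0,-1],[0,0,-0.001,0,0,0,-1],[0,0,-0.001,0,0,0,-1]]]'
```

```text
time: 23.15
tool_pos: [469.9, 17.0, 37.8]
ee_rot: [0.999, -0.042, -0.0, 0.0]
force: [0.3, -0.4, -0.1]
gripper_width: -0.002
grasp_force: 0.0
time: 23.45
tool_pos: [469.9, 17.0, 37.0]
ee_rot: [0.999, -0.042, 0.0, 0.0]
force: [-0.8, -0.0, 4.4]
gripper_width: 0.006
grasp_force: 2.3
time: 23.75
tool_pos: [469.9, 17.0, 36.9]
ee_rot: [0.999, -0.042, 0.0, 0.0]
force: [-1.6, 0.5, 15.9]
gripper_width: -0.004
grasp_force: 7.6
```

```bash
python3 -m jog '[[[0,0,0.003,0,0,0,-1],[0,0,0.02,0,0,0,-1],[0,0,0.05,0,0,0,-1],[-0.02,0.01,0.09,0,0,0,-1],[-0.05,0.03,0.13,0,0,0,-1],[-0.07,0.04,0.15,0,0,0,-1],[-0.07,0.04,0.17,0,0,0,-1],[-0.07,0.04,0.17,0,0,0,-1],[-0.07,0.04,0.17,0,0,0,-1]]]'
python3 - <<'E'
from th import *
d=grab('wrist','w14');
for x in(-40,40): scan(d,x,[(85,-1.5),(79,-1.5)],[2.9,3.0,3.05,3.1,3.14])
scan(d,15,[(112,14),(105,13),(60,-1.5),(37,-1.5)],[2.9,3.0,3.05,3.1,3.14])
# plate dark screws by blackhat: triangulate/plane check at z=37
g=cv2.cvtColor(d['color'],cv2.COLOR_BGR2GRAY);bh=cv2.morphologyEx(g,cv2.MORPH_BLACKHAT,np.ones((7,7)))
h=cv2.cvtColor(d['color'],cv2.COLOR_BGR2HSV);m=(h[...,1]<20)&(h[...,2]>150)
n,l,s,c=cv2.connectedComponentsWithStats(m.astype(np.uint8));i=1+s[1:,4].argmax();print(s[i])
q,_=rect(l==i,tuple(np.argwhere(l==i)[300][::-1]));p=onz(d,q,37)[:,:2]-O;print(np.c_[p@ux,p@uy].round(1).tolist())
E
```

```text
time: 24.65
tool_pos: [400.3, 57.0, 205.8]
ee_rot: [0.999, -0.042, 0.001, -0.0]
force: [-1.2, -0.1, -0.4]
gripper_width: -0.002
grasp_force: 0.0
2.9 [(371, 153, 18, 39, 152), (365, 153, 10, 9, 167)]
3.0 [(372, 152, 21, 13, 142), (366, 152, 14, 20, 168)]
3.05 [(372, 152, 21, 13, 142), (365, 152, 10, 9, 167)]
3.1 [(371, 151, 19, 41, 151), (365, 151, 6, 8, 167)]
3.14 [(371, 151, 19, 41, 151), (365, 151, 6, 8, 167)]
2.9 [(376, 59, 20, 26, 147), (369, 60, 0, 6, 167)]
3.0 [(376, 61, 21, 23, 145), (370, 61, 11, 12, 167)]
3.05 [(376, 62, 20, 21, 144), (369, 62, 0, 6, 167)]
3.1 [(376, 62, 20, 21, 144), (369, 62, 0, 6, 167)]
3.14 [(375, 63, 19, 52, 152), (369, 63, 6, 8, 167)]
2.9 [(406, 91, 30, 5, 142), (398, 91, 30, 5, 143), (346, 91, 0, 6, 167), (321, 91, 16, 205, 127)]
3.0 [(404, 92, 23, 7, 143), (396, 92, 15, 7, 154), (347, 91, 0, 6, 167), (322, 91, 16, 205, 127)]
3.05 [(402, 92, 24, 9, 143), (395, 92, 8, 6, 163), (347, 91, 0, 6, 167), (322, 91, 16, 205, 127)]
3.1 [(400, 93, 23, 7, 143), (393, 92, 8, 6, 168), (347, 92, 0, 6, 167), (323, 92, 16, 193, 128)]
3.14 [(399, 93, 23, 7, 143), (392, 93, 8, 6, 170), (347, 92, 0, 6, 167), (323, 92, 16, 193, 128)]
[ 287   50  111  113 9574]
[[51.1, -3.9], [51.4, -104.6], [-51.6, -112.1], [-51.9, -1.4]]
```

```bash
python3 -c "
from plant import bot
print(bot.finish_job())"
```

```text
the job is handed in; nothing more can be done
None
```

The tile sits snug against both stops, the stencil leaf lies flat over it, and the job was handed in at about 25 s; I did not re-check the marker, spare tile, label roll and glaze jar at the end, but the arm never went near them.

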